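Clamp the block and rock the angle gauge to its mark

ROBOT

A 6-joint arm with a two-finger parallel gripper is mounted at the origin on the work surface. World frame = base frame: x ahead of the robot, y to its left, z up, the work surface at z = 0. Lengths are in mm, angles in rad, forces in N, time in s.
With the tool pointing down it reaches from about 375 to 750 mm from the base axis. Payload 9 kg.
Tool frame: the origin (TCP) lies midway between the tips of the shut fingers; the grasp point (between the pads) lies pinch_z behind it (pinch_z is the distance from the TCP to the grasp point, in mm); z points along the fingers, x is the direction in which the jaws open and shut, and the axes are right-handed (so a half turn about z gives the same grasp; the last joint's range is limited). The gripper opens to 85 mm and grips with 20 to 120 N. Pads are 22 mm wide; open, the fingers measure 114 mm over their backs; the gripper's body (76 mm by 85 mm) begins 54 mm behind the grasp point. The pads swing forward as they close: fully open they stand 13 mm farther back than shut.
Start: joints at [1.085, 0.104, 0.097, 1.564, 0, 1.353], TCP at [158.77, 578.644, 231.331] pointing down, gripper open.
Joint ranges: [-2.99, 2.99], [-0.84, 1.86], [-1.1, 1.16], [-1.84, 2.11], [-1.51, 1.56], [-3.14, 3.14]. Speed limits (rad/s): [2.22, 2.22, 2.57, 3.14, 3.14, 3.14].

INTERFACE

Orientations are given as a unit quaternion [w, x, y, z].
In Python, from workcell import get_obs, grab_frame, camera_model, finish_job, pinch_z gives the robot as it stands.
- The arm moves only by the tool apply_moves, never from a script. Its arguments are lists of equal length, an entry for each row: "claw": the opening, from 0 (shut) to 1 (fully open); "translation": the shift along the world's x, y, z in units of 500 mm (1.0 is 500 mm), a list of three; "rotation": the turn, a rotation vector about the world's x, y, z in units of 1.5 rad (1.0 is 1.5 rad), a list of three. A call has 1 to 12 rows; each row is the pose to reach, as a shift and turn from the pose measured when the call began; what a row does not reach only later rows make up. A row lasts 1/8 s, in which the tool goes at most 62.5 mm and 10.7 degrees, less where a joint would pass 70% of its speed; a pose out of reach is approached as far as the arm can. A call with a number of a shift or a turn outside -1 to 1 is refused whole. A call with a gripper value outside its range is refused whole. The fingers move at their own pace and stop on an object; "newtons" is the grip in N (left out, the last holds). Time passes only in rows, so rows that repeat a pose let the fingers close. It gives the time, the measured TCP pose, the force and the opening at its end, in the units of the state.
- get_obs(): the state, without advancing time (a new reading comes with each control period).
- grab_frame(name): name is "scene" or "top"; returns the picture (480x640x3 uint8, blue, green, red); there is no depth.
- camera_model(name): a dict with "intrinsics" (3x3 intrinsics, pixels), "rvec" (rotation vector, rad) and "tvec" (3), from world to camera coordinates, as OpenCV has them. Camera axes: x right, y down, z forward; pixel columns grow to the right and rows downward; lengths in mm; the calibration is good to about 2 mm. A picture is of the moment at which its call begins. camera_model takes no time and is no camera call.
- finish_job(): hands the job in, once; it reports no verdict.
The state is a dict: "t": time; "joint_positions": joint angles; "joint_velocities": joint speeds; "tau": joint torques, N m; "eef_pos": TCP position; "ee_rot": TCP orientation; "ft_force": force on the tool from outside, world axes, zero at the start; "moment": the same for the moment, N m; "gripper_width": opening from 0.0 (shut) to 1.0 (fully open).
Only numpy, scipy, OpenCV 4.12 (cv2) and the standard library are available. Lean on these libraries where they do the work, as an engineer would, in place of code of your own. Each camera call takes 0.05 s, during which the arm holds its last target.

TASK

The crowned wooden block is already loaded in the aluminium fixture: press the raised clamp bar fully down over the block's low end. Then pick up the angle gauge by the tab on its top, stand it upright on the middle of the block's rounded ridge, square across it, and rock it over sideways on the ridge until its swinging pointer settles on the mark tab. Finish while still gripping the gauge, with its foot pressed on the ridge and the pointer on the mark; let nothing go, and leave the other things on the bench where they are.

Things in the scene. Friction and masses are not known exactly. Their poses are not given: they have to be found in the camera images.
- fixture: aluminium clamping fixture, fixed to the bench: plate 160 (x) x 120 (y) x 10 mm with low walls up to 22 mm high round the block. Origin at the centre of the plate's underside, on the bench; x runs along the block's ridge, z up. Two hinge lugs (44 mm high) stand at x -46, y +47 mm and carry the clamp bar. The block stands 10 mm up, on the plate.
- clamp (a joint): clamp bar angle in rad: 0 = fully down and level over the block's low end, positive = raised, about 0.5 to 0.9 at the start. It is stiff (about 0.3 N m of hinge friction: about 2.5 N at the handle), has no spring and stays where it is left; a hard stop lies at 0. The bar is 26 mm wide, and runs from its hinge towards the fixture's -y.
- clamp_hinge (a point): a point on the clamp bar's hinge axis (the axis runs along the fixture's x), 36.5 mm above the bench, in the middle of the bar's width. Its axes turn with the bar: the bar points along its own -y, its own z is out of the bar's upper face.
- clamp_handle (a point): middle of the upper face of the clamp bar's black flat handle (30 mm wide, 48 mm long, 12 mm thick) at the bar's free end, where to press down. It lies 125 mm along the bar (its own -y) from the hinge axis and 6 mm above the bar's centre line; with the bar down it is 42.5 mm above the bench, 78 mm to the fixture's -y side of its middle, at x -46 mm.
- block: loose crowned wooden block, 120 (x) x 44 (y) x 50 mm high, 0.18 kg, lying in the fixture. Origin at the centre of its underside. x from -60 to -26 mm is a low end 20 mm high, over which the clamp bar closes; x from -26 to +60 mm has a half-round top, 22 mm in radius, whose ridge runs along x.
- ridge (a point): point on the crest of the block's half-round ridge, in the middle of the ridge's 86 mm length, 60 mm above the bench; x along the ridge, z up. The axis of the half-round lies 22 mm below it.
- gauge_tab (a point): centre of the black grip tab on top of the angle gauge: tab 18 (x) x 32 (y) x 40 mm high, its centre 120 mm above the gauge's flat foot; grip it across its 18 mm, along x. The gauge (loose, 0.2 to 0.3 kg) is an open aluminium frame 100 wide (y) x 100 high, 20 mm thick (x; its foot bar 24 mm), 140 mm high with the tab; it stands upright on its foot on the bench at the start. x is the axis about which its pointer swings, y runs along the foot, z up.
- gauge_foot (a point): centre of the flat underside of the angle gauge's foot (100 mm along y, 24 mm along x); the same axes as gauge_tab.
- pointer (a joint): angle in rad of the gauge's free-swinging, gravity-driven pointer relative to the gauge's frame, right-handed about the gauge's +x; 0 = pointing straight at the foot. It hangs down from a pivot 88 mm above the foot inside the open frame and swings for 1 to 2 s before it settles; settled, it reads minus the gauge's own lean about +x.
- mark (a joint): angle in rad of the mark tab (a small dark steel tab, 8 mm wide, on the white arc scale under the pointer's tip, inside the frame) relative to the gauge's frame, about the same pivot and counted the same way as the pointer: about 0.16 to 0.36. It stays where it is. The pointer is on the mark when both joints read the same, i.e. when the gauge leans by minus this angle about its own +x.
- pointer_tip (a point): tip of the pointer, 62 mm from its pivot.
- mark_point (a point): where the pointer's tip is when it is on the mark: just above the inner end of the mark tab, 62 mm from the pivot.
- offcut: bystander: joist offcut, wood, 70 x 110 x 45 mm; origin at the centre of its underside.
- tape: bystander: roll of paper tape lying flat, 90 mm across, 24 mm high; origin at the centre of its underside.
- driver: bystander: black-handled screwdriver lying on the bench, about 200 mm long.
- glue: bystander: white glue bottle, 48 mm across, 130 mm high; origin at the centre of its underside.
- screws: bystander: glass jar with a steel cap, 60 mm across, 70 mm high; origin at the centre of its underside.
- bracket: bystander: white printed L bracket, 60 x 40 x 51 mm; origin at the centre of its underside.

How it is judged (in metres and radians):
On the way, in this order (a step that is already met when the one before it is completed fails the run):
1. the clamp bar is pressed fully down (value of joint clamp below 0.06 rad), for 0.2 s.
2. the gauge stands upright on the ridge, square across it (contact force between gauge and block above 0.4 N and height (world z) of gauge_foot above 0.045 m and distance between gauge_foot and ridge below 0.035 m and angle between the x axis of gauge_foot and the x axis of ridge, either way round below 0.2 rad and angle between gauge_foot's own z axis and vertical below 0.1 rad), for 0.2 s.
At the end, for the whole second after the job is handed in: Clamp down (under 0.06 rad), block in place (10 mm); gauge gripped, foot pressing on the ridge (over 0.4 N), within 35 mm of its middle, square (0.2 rad) and not leaning along it (0.15 rad), clear of the fixture; pointer still, its tip within 5 mm (4.6 degrees) of the mark (value of joint clamp below 0.06 rad and contact force between gauge and block above 0.4 N and height (world z) of gauge_foot above 0.045 m and distance between gauge_foot and ridge below 0.035 m and angle between the x axis of gauge_foot and the x axis of ridge, either way round below 0.2 rad and contact force between the fingers and gauge above 2 N and distance between pointer_tip and mark_point below 0.005 m and velocity of joint pointer between -0.5 and 0.5 rad/s and contact force between gauge and fixture below 0.2 N and angle between gauge_foot's own x axis and vertical between 1.42 and 1.72 rad and distance of block from where it was at the start of the episode below 0.01 m); the arm keeps its last pose, push and grip.
It fails at once if a bystander is pushed more than 30 mm (distance of any of offcut, tape, driver, glue, screws, bracket from where it was at the start of the episode above 0.03 m).
It also fails if it takes over 61 s, if anything falls off the work surface, if the arm or the gripper's body presses on something with over 40 N, if the wrist force passes 120 N, or if a joint passes its speed limit or range.

## Working session

There is one attempt and no reset: what is moved stays moved. The work goes in short steps, Python scripts to look and compute and a tool call to move; the robot and the scene stay as the last step left them, time stands still between calls to the robot, and variables do not carry over. Pictures are saved under pics/ and viewed, and the job is handed in when it is done.

Besides the shell and the picture viewer there is one more tool, called as name(argument=value, ...) on one line, values as JSON. apply_moves: Moves the arm, as the interface text tells. Shifts and turns lie within -1 to 1; 1 stands for 500 mm of shift or 1.5 rad of turn. Its arguments: {"type":"object","properties":{"claw":{"type":"array","items":{"type":"number"}},"translation":{"type":"array","items":{"type":"array","items":{"type":"number","minimum":-1,"maximum":1}}},"rotation":{"type":"array","items":{"type":"array","items":{"type":"number","minimum":-1,"maximum":1}}},"newtons":{"type":"number"}},"required":["claw","translation","rotation"]}

```bash
mkdir -p pics; ls
python3 - <<'E'
from workcell import *
import workcell,cv2
o=get_obs(); print(o)
print(pinch_z if not callable(pinch_z) else pinch_z())
for n in("scene","top"):
    print(n,camera_model(n)); cv2.imwrite(f"pics/{n}0.png",grab_frame(n))
E
```

```text
pics
{'t': 0.0, 'joint_positions': array([ 1.08531807e+00,  1.04676315e-01,  9.64626316e-02,  1.56389636e+00,
       -5.79956052e-06,  1.35310007e+00]), 'joint_velocities': array([-0.00016698,  0.00038535,  0.00024378, -0.00048466, -0.00058972,
       -0.00098501]), 'tau': array([ 5.41938389e-04, -5.56930590e+01,  5.03651047e+01,  1.68461271e-02,
       -1.34584948e-04, -1.91681870e-07]), 'eef_pos': array([158.58731165, 578.3174534 , 230.53212938]), 'ee_rot': array([ 2.78728544e-04,  7.95170607e-01,  6.06385417e-01, -5.94792749e-04]), 'ft_force': array([0.04441089, 0.44330547, 0.64664073]), 'moment': array([-0.05343447, -0.01928996, -0.03969885]), 'gripper_width': 1.0036788796068306}
18.700000000000003
scene {'intrinsics': array([[433.89903782,   0.        , 320.24381346],
       [  0.        , 433.89903782, 234.27953712],
       [  0.        ,   0.        ,   1.        ]]), 'rvec': array([ 1.36372644,  2.37911736, -0.73633833]), 'tvec': array([ 265.1469957 , -354.88700541, 1408.08924555])}
top {'intrinsics': array([[552.32420104,   0.        , 315.45775534],
       [  0.        , 552.32420104, 240.49248823],
       [  0.        ,   0.        ,   1.        ]]), 'rvec': array([ 2.13992859, -2.06101508,  0.23822513]), 'tvec': array([ -10.76606106,  607.69135307, 1110.72349755])}
```

View pics/scene0.png

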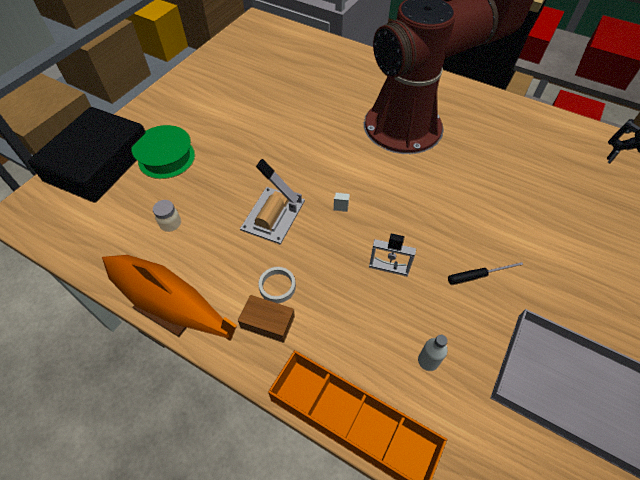

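View pics/top0.png

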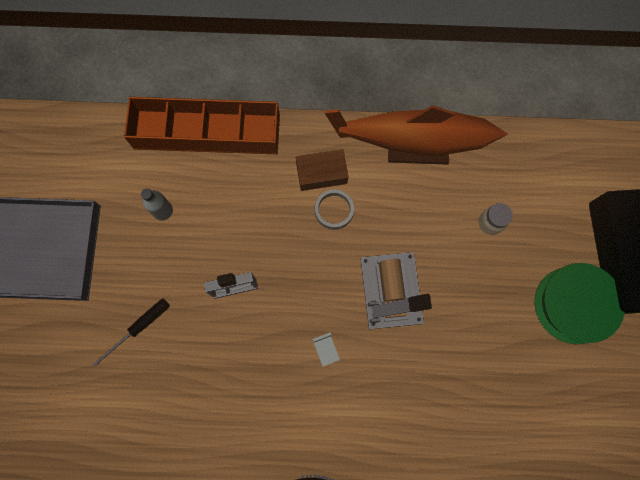

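```bash
cat > h.py <<'E'
import numpy as np, cv2
from workcell import *
def cam(n):
    c=camera_model(n);R=cv2.Rodrigues(np.array(c['rvec'],float))[0];return np.array(c['intrinsics']),R,np.array(c['tvec'],float).ravel()
def ray(n,uv):
    K,R,t=cam(n);d=R.T@np.linalg.inv(K)@np.array([uv[0],uv[1],1.]);return -R.T@t,d
def atz(n,uv,z):
    c,d=ray(n,uv);return c+d*(z-c[2])/d[2]
def proj(n,P):
    K,R,t=cam(n);p=(np.atleast_2d(P)@R.T+t)@K.T;return p[:,:2]/p[:,2:]
def tri(uv1,uv2):
    c1,d1=ray('scene',uv1);c2,d2=ray('top',uv2)
    s=np.linalg.lstsq(np.c_[d1,-d2],c2-c1,rcond=None)[0]
    a=c1+d1*s[0];b=c2+d2*s[1];return (a+b)/2,np.linalg.norm(a-b)
def crop(src,x,y,w,h,s,out):
    im=cv2.imread(src) if isinstance(src,str) else src
    cv2.imwrite(out,cv2.resize(im[y:y+h,x:x+w],None,fx=s,fy=s,interpolation=cv2.INTER_CUBIC))
E
python3 - <<'E'
from h import *
crop("pics/top0.png",350,240,100,100,6,"pics/t_fix.png")
crop("pics/top0.png",190,255,80,60,8,"pics/t_g.png")
crop("pics/scene0.png",230,150,100,100,6,"pics/s_fix.png")
crop("pics/scene0.png",355,225,70,60,10,"pics/s_g.png")
for n in("scene","top"): print(-cam(n)[1].T@cam(n)[2])
E
```

```text
[1079.31029017  315.96743233  956.14691268]
[ 342.30954737    5.82781149 1218.97563021]
```

View pics/t_fix.png

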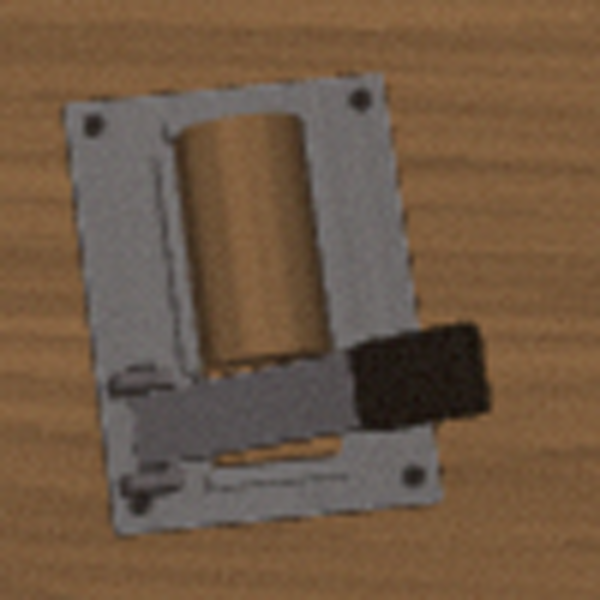

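View pics/t_g.png

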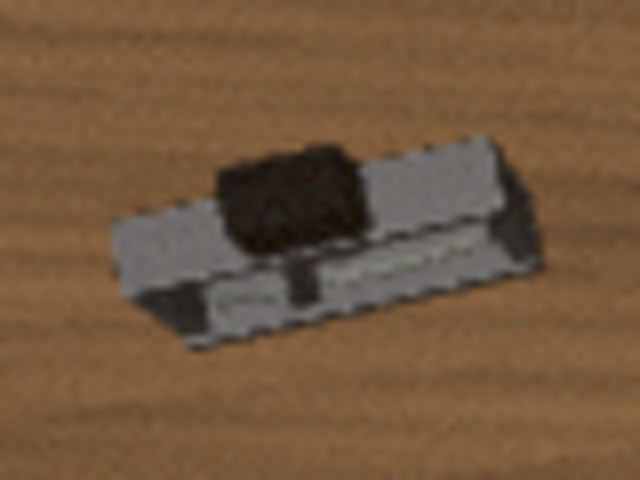

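View pics/s_fix.png

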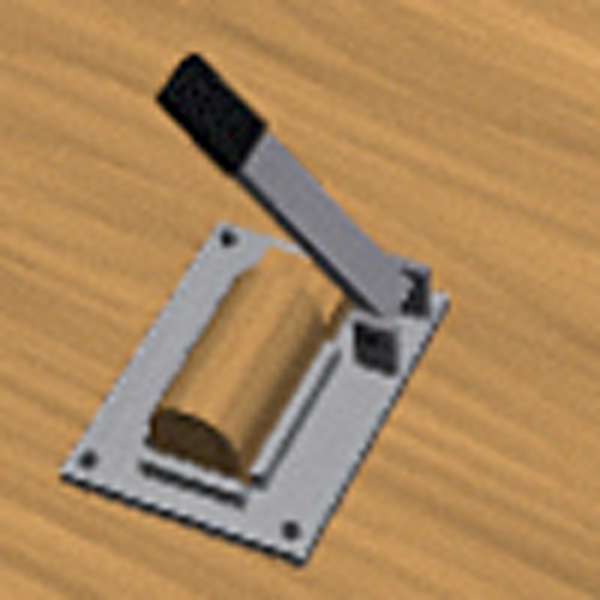

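View pics/s_g.png

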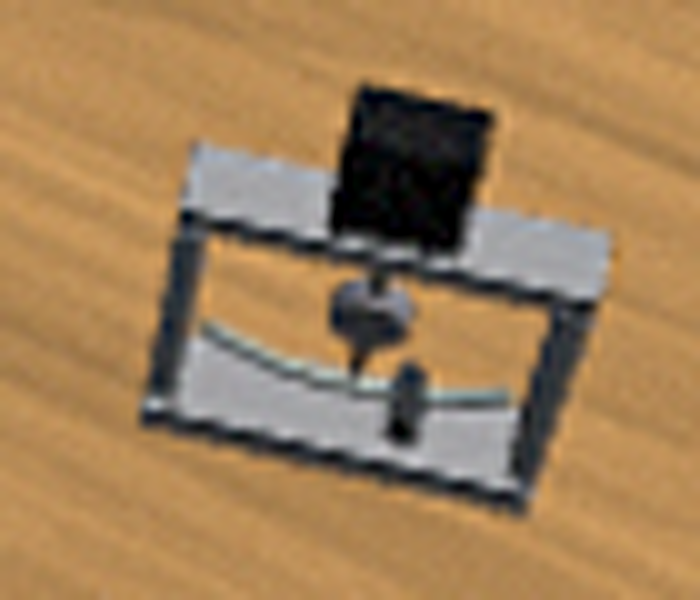

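```bash
cat > fit.py <<'E'
from h import *
from scipy.optimize import least_squares
def un(p,off,s): return (np.array(p,float)+.5)/s-.5+np.array(off)
def fit(obs,x0):
    # obs: list (cam, local xyz, px)
    def f(q):
        c,s=np.cos(q[2]),np.sin(q[2]);R=np.array([[c,-s,0],[s,c,0],[0,0,1]])
        return np.concatenate([(proj(n,R@np.array(l,float)+[q[0],q[1],0])[0]-p) for n,l,p in obs])
    r=least_squares(f,x0,x_scale=[100,100,.5]);return r.x,r.fun.reshape(-1,2)
if __name__=="__main__":
    T=lambda p:un(p,(350,240),6); S=lambda p:un(p,(230,150),6)
    A=[('top',(80,60,10),T((66,103))),('top',(80,-60,10),T((382,73))),('top',(-80,-60,10),T((441,502))),('top',(-80,60,10),T((115,535)))]
    B=[('scene',(-80,-60,10),S((222,224))),('scene',(-80,60,10),S((448,298))),('scene',(80,60,10),S((302,558))),('scene',(80,-60,10),S((64,472)))]
    for o in (A,B,A+B):
        q,r=fit(o,[380,-170,0.1]);print(q.round(3),r.round(1).tolist())
    c,s=np.cos(q[2]),np.sin(q[2]);R=np.array([[c,-s,0],[s,c,0],[0,0,1]])
    print("ridge",R@[17,0,60]+[q[0],q[1],0],"handle down",R@[-46,-78,42.5]+[q[0],q[1],0])
    # clamp angle
    def fc(a):
        out=[]
        for n,px in(('top',T((424,374))),('scene',S((212,117)))):
            l=np.array([-46,47-125*np.cos(a[0])-6*np.sin(a[0])*-1*-1,36.5+125*np.sin(a[0])+6*np.cos(a[0])])
            out.append(proj(n,R@l+[q[0],q[1],0])[0]-px)
        return np.concatenate(out)
    r=least_squares(fc,[.7]);print("clamp",r.x,r.fun)
    a=r.x[0];l=np.array([-46,47-125*np.cos(a)-6*np.sin(a),36.5+125*np.sin(a)+6*np.cos(a)]);print("handle",R@l+[q[0],q[1],0])
    T=lambda p:un(p,(190,255),8); S=lambda p:un(p,(355,225),10)
    A=[('top',(10,50,100),T((112,225))),('top',(10,-50,100),T((490,138))),('top',(-10,-50,100),T((503,208))),('top',(-10,50,100),T((130,295))),('top',(-12,50,0),T((195,350))),('top',(-12,-50,0),T((543,268)))]
    B=[('scene',(-10,-50,100),S((195,145))),('scene',(-10,50,100),S((612,238))),('scene',(10,50,100),S((598,305))),('scene',(10,-50,100),S((180,215))),('scene',(12,-50,0),S((140,428))),('scene',(12,50,0),S((525,518)))]
    for o in (A,B,A+B):
        q,r=fit(o,[420,160,0.1]);print(q.round(3),r.round(1).tolist())
    c,s=np.cos(q[2]),np.sin(q[2]);R=np.array([[c,-s,0],[s,c,0],[0,0,1]])
    # mark: scale front plane x unknown; use plane x=0
    for nm,px in(("ptr tip",(355,378)),("mark top",(412,362)),("mark mid",(405,400)),("mark bot",(402,442)),("pivot?",(372,312))):
        cc,d=ray('scene',S(px)); n=R@[1,0,0]
        for x in(0,8,):
            P=cc+d*(n@(np.array([q[0],q[1],0])+n*x-cc))/(n@d); L=R.T@(P-[q[0],q[1],0])
            print(nm,x,L.round(1),"angle",np.arctan2(L[1],88-L[2]).round(3),np.hypot(L[1],88-L[2]).round(1))
E
python3 fit.py
```

```text
[ 5.16797e+02 -1.58826e+02  1.33000e-01] [[-0.4, -0.1], [0.2, -0.1], [0.3, 0.2], [-0.2, -0.0]]
[ 5.18449e+02 -1.54392e+02  1.35000e-01] [[-0.2, -0.5], [0.6, -0.2], [0.3, 0.4], [-0.7, 0.2]]
[ 5.17091e+02 -1.57351e+02  1.34000e-01] [[-1.1, -0.2], [-0.5, -0.3], [-0.3, -0.0], [-0.8, -0.1], [-0.7, -1.2], [-0.1, -0.9], [-0.4, -0.5], [-1.3, -0.7]]
ridge [ 533.93822662 -155.07987619   60.        ] handle down [ 481.92263913 -240.79672785   42.5       ]
clamp [0.90360163] [ 0.11230584 -0.04284723 -1.15006511 -4.21698059]
handle [ 476.18662529 -198.2430294   138.40778752]
[5.08031e+02 1.87062e+02 2.69000e-01] [[-0.5, -0.4], [0.3, -0.6], [0.6, 0.0], [-0.9, 0.3], [-0.2, 0.4], [0.6, 0.3]]
[5.09685e+02 1.90755e+02 2.68000e-01] [[-0.1, -0.2], [0.1, -0.3], [0.4, 0.0], [-0.2, -0.4], [-0.4, 0.4], [0.2, 0.4]]
[5.08581e+02 1.88647e+02 2.71000e-01] [[-1.2, -0.7], [-0.5, -1.0], [-0.1, -0.3], [-1.6, 0.1], [-0.8, 0.2], [-0.1, 0.0], [-0.7, -0.8], [-0.5, -1.1], [-0.3, -0.8], [-0.8, -1.1], [-1.0, -0.2], [-0.4, -0.3]]
ptr tip 0 [ 0.   2.1 26.7] angle 0.034 61.3
ptr tip 8 [ 8.   1.7 39.4] angle 0.034 48.6
mark top 0 [ 0.  14.5 39.7] angle 0.291 50.4
mark top 8 [ 8.  13.9 52.3] angle 0.37 38.3
mark mid 0 [ 0.  15.4 21.8] angle 0.229 68.0
mark mid 8 [ 8.  14.8 34.6] angle 0.27 55.5
mark bot 0 [-0.  17.6  1.8] angle 0.202 87.9
mark bot 8 [ 8.  17.  14.9] angle 0.228 75.0
pivot? 0 [-0.   1.9 57.9] angle 0.064 30.2
pivot? 8 [ 8.   1.5 70.2] angle 0.083 17.9
```

apply_moves(claw=[0,0,0,0,0,0,0,0,0,0,0,0], translation=[[0.1,-0.08,0.02],[0.2,-0.16,0.02],[0.3,-0.24,0.02],[0.4,-0.31,0.02],[0.5,-0.39,0.02],[0.58,-0.46,0.02],[0.59,-0.57,0.02],[0.6,-0.68,0.02],[0.61,-0.79,0.02],[0.62,-0.9,0.02],[0.62,-0.97,0.02],[0.62,-0.97,0.02]], rotation=[[0,0,-0.12],[0,0,-0.24],[0,0,-0.36],[0,0,-0.48],[0,0,-0.6],[0,0,-0.735],[0,0,-0.735],[0,0,-0.735],[0,0,-0.735],[0,0,-0.735],[0,0,-0.735],[0,0,-0.735]])

```text
t: 1.6
eef_pos: [468.6, 91.3, 240.3]
ee_rot: [0.0, 0.995, 0.098, -0.001]
ft_force: [0.3, 0.2, 0.6]
gripper_width: 0.0
```

Run:
```python
from h import *
import h
im=cv2.imread("pics/scene0.png")
from fit import un
from scipy.optimize import least_squares
q=[517.1,-157.4,.134];c,s=np.cos(q[2]),np.sin(q[2]);R=np.array([[c,-s,0],[s,c,0],[0,0,1]])
def pt(a,l,dx=0,up=6):
    return R@np.array([-46+dx,47-l*np.cos(a)+up*np.sin(a),36.5+l*np.sin(a)+up*np.cos(a)])+[q[0],q[1],0]
# upper-face corners of handle: end pt l=149, inner 101
for a in(.5,.6,.7,.8,.9):
    print(a,[((proj('scene',pt(a,l,dx))[0]-[230,150])*6).round().tolist() for l,dx in((149,15),(149,-15),(101,15),(101,-15))],
     [((proj('top',pt(a,l,dx))[0]-[350,240])*6).round().tolist() for l,dx in((149,15),(149,-15),(101,15),(101,-15))],pt(a,125).round())
```

```text
0.5 [[99.0, 123.0], [131.0, 77.0], [191.0, 186.0], [221.0, 140.0]] [[537.0, 322.0], [551.0, 412.0], [400.0, 343.0], [413.0, 431.0]] [ 480. -223.  102.]
0.6 [[112.0, 109.0], [144.0, 62.0], [201.0, 177.0], [231.0, 131.0]] [[521.0, 320.0], [534.0, 410.0], [388.0, 342.0], [400.0, 430.0]] [ 479. -216.  112.]
0.7 [[128.0, 96.0], [161.0, 50.0], [212.0, 170.0], [243.0, 123.0]] [[500.0, 318.0], [513.0, 409.0], [373.0, 341.0], [385.0, 430.0]] [ 477. -208.  122.]
0.8 [[147.0, 86.0], [180.0, 39.0], [226.0, 164.0], [257.0, 117.0]] [[474.0, 317.0], [488.0, 409.0], [355.0, 340.0], [367.0, 430.0]] [ 476. -199.  130.]
0.9 [[169.0, 78.0], [202.0, 31.0], [241.0, 160.0], [272.0, 112.0]] [[445.0, 316.0], [458.0, 409.0], [334.0, 340.0], [346.0, 430.0]] [ 475. -189.  138.]
```

apply_moves(claw=[0,0,0,0,0,0,0,0,0,0], translation=[[0.003,-0.12,0],[0.006,-0.24,0],[0.009,-0.36,-0.03],[0.012,-0.48,-0.06],[0.015,-0.59,-0.1],[0.015,-0.595,-0.15],[0.015,-0.595,-0.19],[0.016,-0.595,-0.2],[0.016,-0.595,-0.2],[0.016,-0.595,-0.2]], rotation=[[0,0,0],[0,0,0],[0,0,0],[0,0,0],[0,0,0],[0,0,0],[0,0,0],[0,0,0],[0,0,0],[0,0,0]])

```text
t: 2.85
eef_pos: [476.9, -205.5, 140.6]
ee_rot: [-0.0, 0.995, 0.099, -0.001]
ft_force: [0.3, -0.1, 0.3]
gripper_width: 0.003
```

Run:
```python
from h import *
a=grab_frame("scene");b=grab_frame("top");cv2.imwrite("pics/s1.png",a);cv2.imwrite("pics/t1.png",b)
x=np.hstack([cv2.resize(a[120:260,200:340],(390,390)),cv2.resize(b[230:370,330:470],(390,390))]);cv2.imwrite("pics/c1.png",x)
```

```text
(no output)
```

View pics/c1.png

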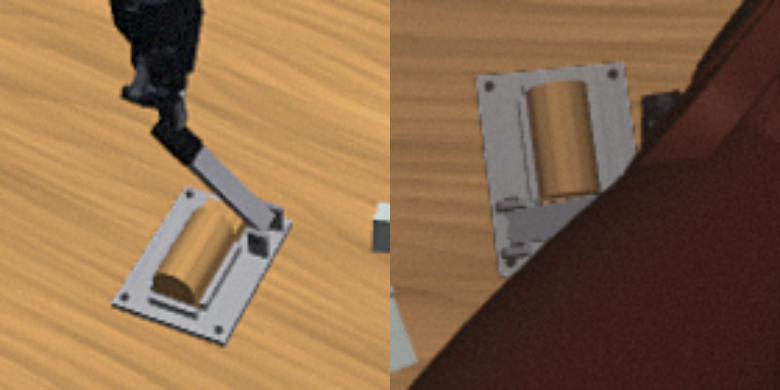

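apply_moves(claw=[0,0,0,0,0,0,0,0,0,0,0], translation=[[0,-0.003,-0.025],[0.003,-0.021,-0.058],[0.005,-0.035,-0.081],[0.006,-0.047,-0.103],[0.007,-0.057,-0.127],[0.008,-0.063,-0.151],[0.009,-0.069,-0.175],[0.01,-0.071,-0.19],[0.01,-0.071,-0.198],[0.01,-0.071,-0.2],[0.01,-0.071,-0.2]], rotation=[[0,0,0],[0,0,0],[0,0,0],[0,0,0],[0,0,0],[0,0,0],[0,0,0],[0,0,0],[0,0,0],[0,0,0],[0,0,0]])

```text
t: 4.32
eef_pos: [481.8, -241.5, 42.3]
ee_rot: [0.001, 0.995, 0.099, -0.001]
ft_force: [-6.7, 3.7, 14.3]
gripper_width: -0.004
```

Run:
```python
from h import *
a=grab_frame("scene");b=grab_frame("top");cv2.imwrite("pics/s2.png",a);cv2.imwrite("pics/t2.png",b)
x=np.hstack([cv2.resize(a[120:260,200:340],(390,390)),cv2.resize(b[230:370,330:470],(390,390))]);cv2.imwrite("pics/c2.png",x)
```

```text
(no output)
```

View pics/c2.png

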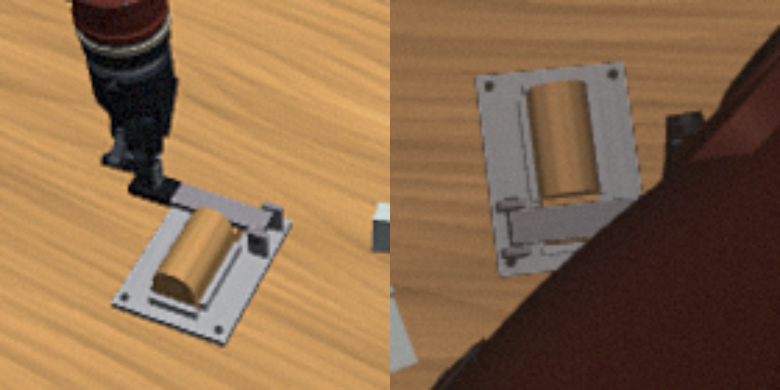

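apply_moves(claw=[0,0,0,0.6,1,1,1,1,1,1,1,1], translation=[[0,0,0.1],[0,0,0.22],[0,0.02,0.32],[0.01,0.1,0.4],[0.02,0.21,0.4],[0.02,0.32,0.4],[0.03,0.43,0.4],[0.03,0.54,0.4],[0.04,0.65,0.4],[0.05,0.76,0.4],[0.054,0.86,0.37],[0.054,0.86,0.32]], rotation=[[0,0,0],[0,0,0],[0,0,0.01],[0,0,0.02],[0,0,0.03],[0,0,0.05],[0,0,0.05],[0,0,0.05],[0,0,0.05],[0,0,0.05],[0,0,0.05],[0,0,0.05]])

```text
t: 5.92
eef_pos: [509.0, 191.8, 202.6]
ee_rot: [0.0, 0.99, 0.138, 0.0]
ft_force: [1.2, -0.2, -0.4]
gripper_width: 0.999
```

Run:
```python
from h import *
a=grab_frame("scene");b=grab_frame("top");cv2.imwrite("pics/s3.png",a);cv2.imwrite("pics/t3.png",b)
x=np.hstack([cv2.resize(a[140:300,320:480],(390,390)),cv2.resize(b[210:370,170:330],(390,390))]);cv2.imwrite("pics/c3.png",x)
```

```text
(no output)
```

View pics/c3.png

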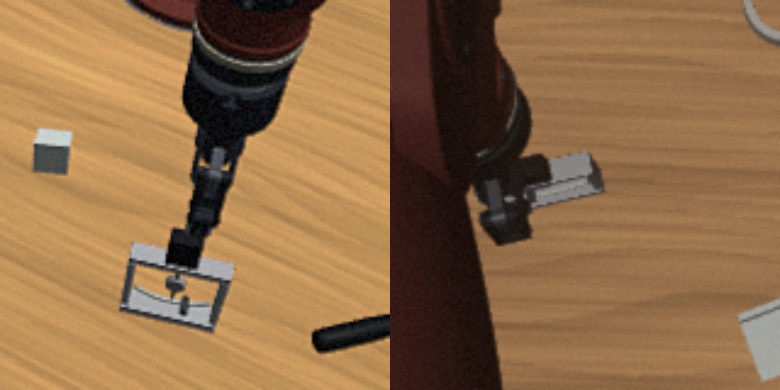

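View pics/s3.png

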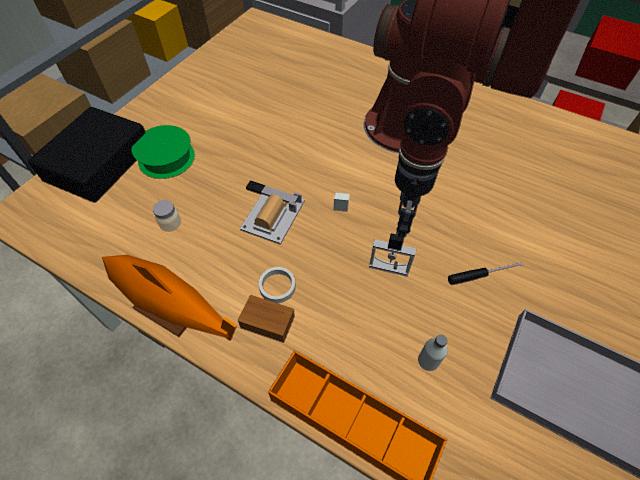

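apply_moves(claw=[1,1,1,1,1,1], newtons=60, translation=[[0,-0.006,-0.05],[0,-0.006,-0.1],[0,-0.006,-0.15],[0,-0.006,-0.185],[0,-0.006,-0.193],[0,-0.006,-0.193]], rotation=[[0,0,0],[0,0,0],[0,0,0],[0,0,0],[0,0,0],[0,0,0]])

```text
t: 6.78
eef_pos: [507.8, 186.2, 103.9]
ee_rot: [0.001, 0.991, 0.137, -0.002]
ft_force: [0.3, -0.4, -0.4]
gripper_width: 0.998
```

Run:
```python
from h import *
a=grab_frame("scene");b=grab_frame("top")
x=np.hstack([cv2.resize(a[180:290,340:450],(390,390)),cv2.resize(b[230:340,180:290],(390,390))]);cv2.imwrite("pics/c4.png",x);print(get_obs()['ft_force'],get_obs()['eef_pos'])
```

```text
[-0.02474955  0.13732879 -0.10241662] [508.07421736 186.31391518 104.30985757]
```

View pics/c4.png

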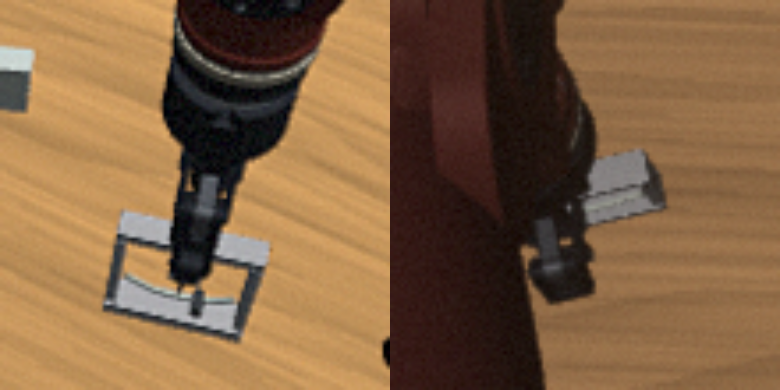

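apply_moves(claw=[0.6,0.3,0,0,0,0,0,0], newtons=60, translation=[[0,0.004,0.006],[0,0.004,0.006],[0,0.004,0.006],[0,0.004,0.006],[0,0.004,0.006],[0,0.004,0.006],[0,0.004,0.006],[0,0.004,0.006]], rotation=[[0,0,0],[0,0,0],[0,0,0],[0,0,0],[0,0,0],[0,0,0],[0,0,0],[0,0,0]])

```text
t: 7.88
eef_pos: [508.2, 188.3, 107.4]
ee_rot: [0.001, 0.991, 0.137, -0.002]
ft_force: [0.6, -0.1, 2.0]
gripper_width: 0.202
```

apply_moves(claw=[0,0,0,0,0,0,0,0,0,0,0,0], translation=[[0,0,0.06],[0,0,0.14],[0,0,0.22],[0.01,-0.06,0.26],[0.015,-0.15,0.27],[0.02,-0.25,0.27],[0.03,-0.35,0.27],[0.035,-0.45,0.27],[0.04,-0.54,0.27],[0.046,-0.62,0.25],[0.051,-0.67,0.23],[0.051,-0.687,0.2]], rotation=[[0,0,0],[0,0,0],[0,0,0],[0,0,-0.02],[0,0,-0.05],[0,0,-0.07],[0,0,-0.093],[0,0,-0.093],[0,0,-0.093],[0,0,-0.093],[0,0,-0.093],[0,0,-0.093]])

```text
t: 9.38
eef_pos: [533.4, -156.4, 206.3]
ee_rot: [0.0, 0.998, 0.067, -0.002]
ft_force: [-0.0, -0.0, -2.8]
gripper_width: 0.197
```

apply_moves(claw=[0,0,0], translation=[[0,0,-0.01],[0,0,-0.02],[0,0,-0.02]], rotation=[[0,0,0],[0,0,0],[0,0,0]])

```text
t: 9.75
eef_pos: [533.3, -155.5, 196.2]
ee_rot: [0.0, 0.998, 0.067, -0.002]
ft_force: [-0.1, -0.1, -2.1]
gripper_width: 0.2
```

Run:
```python
from h import *
a=grab_frame("scene");b=grab_frame("top");cv2.imwrite("pics/s5.png",a);cv2.imwrite("pics/t5.png",b)
x=np.hstack([cv2.resize(a[120:260,200:340],(390,390)),cv2.resize(b[230:370,330:470],(390,390))]);cv2.imwrite("pics/c5.png",x);o=get_obs();print(o['ft_force'],o['eef_pos'],o['ee_rot'])
```

```text
[ 0.8027575   1.15682977 -2.12306802] [ 533.59218863 -155.86710748  196.79427792] [ 4.31629283e-04  9.97748367e-01  6.70403481e-02 -1.89788971e-03]
```

View pics/c5.png

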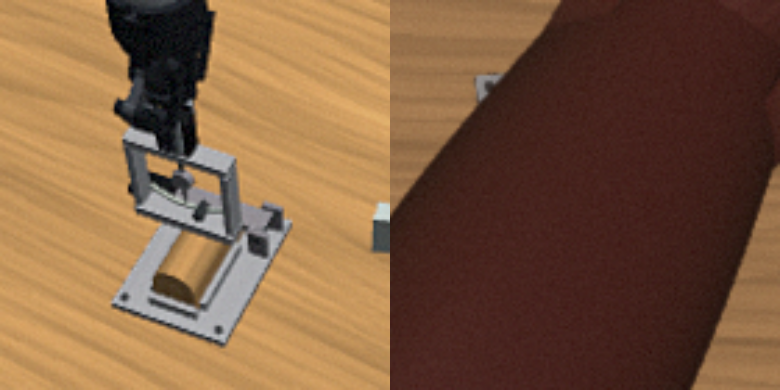

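apply_moves(claw=[0,0,0,0,0,0], translation=[[0,0,-0.02],[0,0,-0.04],[0,0,-0.055],[0,0,-0.058],[0,0,-0.06],[0,0,-0.06]], rotation=[[0,0,0],[0,0,0],[0,0,0],[0,0,0],[0,0,0],[0,0,0]])

```text
t: 10.6
eef_pos: [533.6, -155.9, 167.4]
ee_rot: [0.001, 0.998, 0.067, -0.002]
ft_force: [-2.4, -0.2, 3.8]
gripper_width: 0.201
```

apply_moves(claw=[0,0,0,0,0], translation=[[0,0,-0.002],[0,0,-0.003],[0,0,-0.003],[0,0,-0.003],[0,0,-0.003]], rotation=[[0,0,0],[0,0,0],[0,0,0],[0,0,0],[0,0,0]])

```text
t: 11.22
eef_pos: [533.7, -156.1, 167.3]
ee_rot: [0.001, 0.998, 0.067, -0.001]
ft_force: [-5.1, 1.8, 10.9]
gripper_width: 0.202
```

Run:
```python
from h import *
a=grab_frame("scene");cv2.imwrite("pics/s6.png",a)
crop(a,235,160,70,60,10,"pics/c6.png");o=get_obs();print(o['t'],o['ft_force'],o['eef_pos'],o['ee_rot'])
```

```text
11.275 [-3.90183215  2.02070303 10.62282701] [ 533.75856947 -156.08314154  167.30649589] [ 0.00103317  0.99774704  0.06706672 -0.0013562 ]
```

View pics/c6.png

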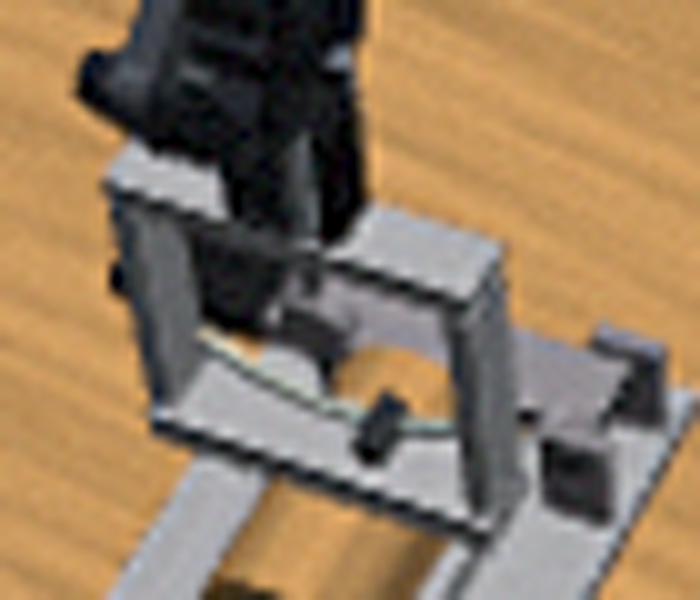

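apply_moves(claw=[0,0,0,0,0,0,0,0,0,0,0,0], translation=[[-0.0008,0.0058,-0.003],[-0.0016,0.0117,-0.0032],[-0.0024,0.0175,-0.0036],[-0.0032,0.0234,-0.004],[-0.004,0.029,-0.0046],[-0.0047,0.035,-0.0053],[-0.0055,0.041,-0.0062],[-0.0062,0.0466,-0.0072],[-0.0062,0.0466,-0.0072],[-0.0062,0.0466,-0.0072],[-0.0062,0.0466,-0.0072],[-0.0062,0.0466,-0.0072]], rotation=[[-0.0182,-0.0025,0],[-0.0363,-0.0049,0],[-0.0545,-0.0074,0],[-0.0727,-0.0098,0],[-0.0908,-0.0123,0],[-0.109,-0.0147,0],[-0.127,-0.017,0],[-0.1453,-0.0196,0],[-0.1453,-0.0196,0],[-0.1453,-0.0196,0],[-0.1453,-0.0196,0],[-0.1453,-0.0196,0]])

```text
t: 12.78
eef_pos: [530.9, -132.9, 165.0]
ee_rot: [0.111, 0.992, 0.066, 0.006]
ft_force: [-4.2, 2.6, 9.6]
gripper_width: 0.2
```

apply_moves(claw=[0,0,0,0,0,0,0,0], translation=[[0,0,-0.003],[0,0,-0.003],[0,0,-0.003],[0,0,-0.003],[0,0,-0.003],[0,0,-0.003],[0,0,-0.003],[0,0,-0.003]], rotation=[[0,0,0],[0,0,0],[0,0,0],[0,0,0],[0,0,0],[0,0,0],[0,0,0],[0,0,0]])

```text
t: 13.78
eef_pos: [531.0, -133.0, 165.1]
ee_rot: [0.111, 0.992, 0.067, 0.007]
ft_force: [-5.7, 2.7, 10.9]
gripper_width: 0.2
```

Run:
```python
from h import *
from scipy.spatial.transform import Rotation as Ro
a=grab_frame("scene");cv2.imwrite("pics/s7.png",a)
crop(a,235,160,70,60,10,"pics/c7.png");o=get_obs();print(o['t'],o['ft_force'],o['eef_pos'],o['ee_rot'])
q=o['ee_rot'];R=Ro.from_quat([q[1],q[2],q[3],q[0]]).as_matrix();print(R.round(4))
```

```text
13.825 [-5.91024999  2.31677702 11.57219132] [ 530.98627937 -132.99267431  165.01790098] [0.111408   0.99152108 0.06653793 0.00684937]
[[ 0.9911  0.1304  0.0284]
 [ 0.1335 -0.9663 -0.22  ]
 [-0.0012  0.2218 -0.9751]]
```

View pics/c7.png

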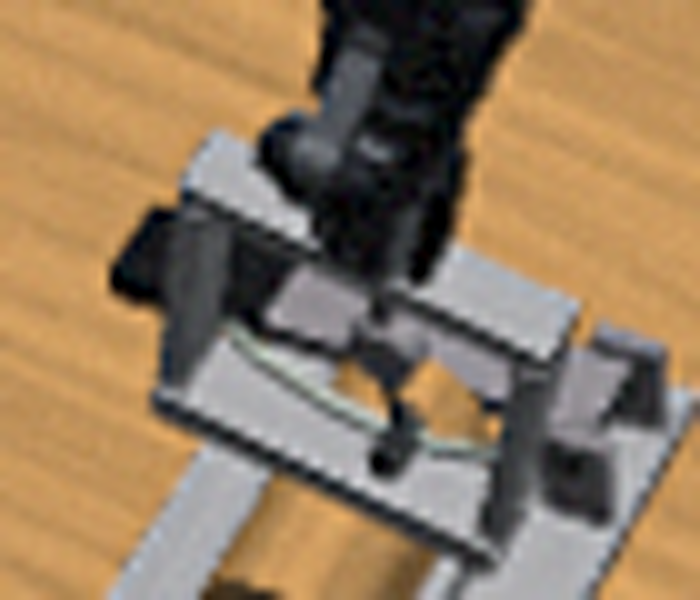

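Run:
```python
from h import *
from scipy.spatial.transform import Rotation as Ro
a=cv2.imread("pics/s7.png");s=16;x0,y0,w,h=250,175,48,36
im=cv2.resize(a[y0:y0+h,x0:x0+w],None,fx=s,fy=s,interpolation=cv2.INTER_CUBIC)
cv2.imwrite("pics/c8.png",im)
P=np.array([530.99,-132.99,165.02]);t=np.array([[.9911,.1304,.0284],[.1335,-.9663,-.22],[-.0012,.2218,-.9751]])
# gauge axes: x=tool x, z=-tool z, y=-tool y
G=np.c_[t[:,0],-t[:,1],-t[:,2]];foot=P-G[:,2]*107.4;print("foot",foot)
def px(l): return ((proj('scene',foot+G@np.array(l,float))[0]-[x0,y0]+.5)*s).round().astype(int).tolist()
for n,l in(("foot+",(12,50,0)),("foot-",(12,-50,0)),("top+",(10,50,100)),("top-",(10,-50,100)),("top+b",(-10,50,100)),("pivot",(0,0,88))):print(n,px(l))
for th in(.16,.2,.22,.24,.28,.32):print(th,[px((x,r*np.sin(th),88-r*np.cos(th))) for x in(0,) for r in(30,62,72)])
```

```text
foot [ 534.04016 -156.618     60.29426]
foot+ [528, 682]
foot- [-21, 416]
top+ [624, 331]
top- [31, 44]
top+b [679, 238]
pivot [347, 187]
0.16 [[353, 309], [359, 433], [361, 470]]
0.2 [[360, 311], [373, 438], [377, 476]]
0.22 [[363, 312], [380, 440], [385, 479]]
0.24 [[367, 313], [387, 442], [393, 481]]
0.28 [[374, 315], [400, 447], [409, 486]]
0.32 [[380, 317], [414, 451], [425, 491]]
```

View pics/c8.png

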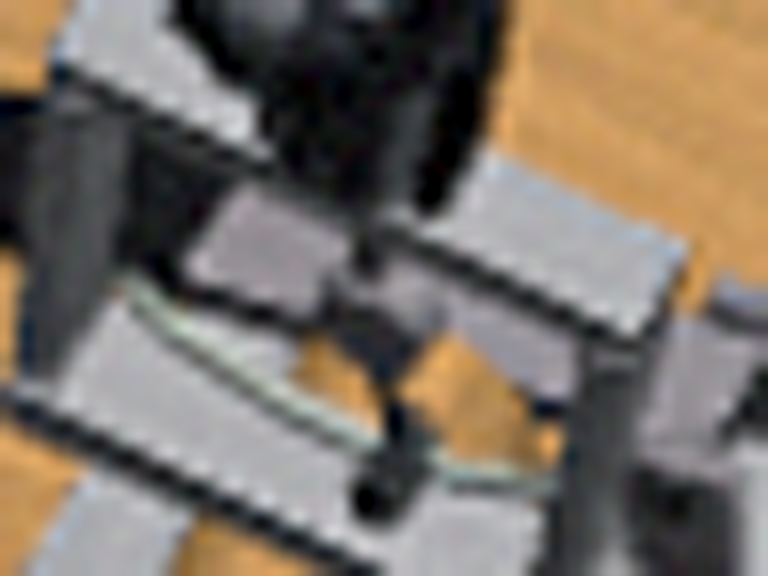

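```bash
cat > g.py <<'E'
from h import *
from fit import un
from scipy.optimize import least_squares
from scipy.spatial.transform import Rotation as Ro
L=np.array([(10,50,100),(-10,50,100),(10,-50,100),(-10,-50,100),(12,-50,0),(12,50,0)],float)
def go(obs,off,x0,marks,tipobs):
    px=np.array([un(p,off,10) for p in obs])
    def G(q): return Ro.from_euler('xyz',[-q[3],0,q[4]]).as_matrix()
    r=least_squares(lambda q:(proj('scene',L@G(q).T+q[:3])-px).ravel(),x0,x_scale=[100,100,100,1,1])
    q=r.x;print(q.round(3),r.fun.reshape(-1,2).round(1).tolist())
    for m in marks+tipobs:
        for x in(0,6,12):
            c,d=ray('scene',un(m,off,10));g=G(q);n=g[:,0]
            P=c+d*(n@(q[:3]+n*x-c))/(n@d);l=g.T@(P-q[:3]);print(m,x,l.round(1),np.arctan2(l[1],88-l[2]).round(3),np.hypot(l[1],88-l[2]).round(1))
# s0
go([(598,305),(612,238),(180,215),(195,145),(140,428),(525,518)],(355,225),[508,188,0,0,.27],[(412,362),(405,400),(402,442)],[(355,378)])
go([(465,300),(507,245),(105,185),(135,140),(150,430),(488,542)],(235,160),[534,-155,60,0,.134],[(392,400),(372,445)],[])
go([(555,365),(580,303),(183,190),(213,130),(155,402),(490,568)],(235,160),[534,-155,60,.2,.134],[(405,420),(385,465)],[(400,405)])
E
python3 g.py
```

```text
[ 5.01613e+02  1.89115e+02 -1.26190e+01 -2.00000e-03  2.67000e-01] [[0.0, 0.0], [-0.2, -0.2], [0.1, -0.3], [0.2, 0.0], [-0.1, 0.3], [0.0, 0.1]]
(412, 362) 0 [-0.  12.7 42. ] 0.27 47.7
(412, 362) 6 [ 6.  12.3 51.5] 0.325 38.6
(412, 362) 12 [12.  11.9 60.9] 0.413 29.6
(405, 400) 0 [-0.  13.6 23.9] 0.21 65.5
(405, 400) 6 [ 6.  13.2 33.5] 0.238 56.1
(405, 400) 12 [12.  12.8 43.1] 0.277 46.7
(402, 442) 0 [ 0.  15.8  3.8] 0.186 85.7
(402, 442) 6 [ 6.  15.4 13.6] 0.204 76.0
(402, 442) 12 [12.  14.9 23.4] 0.227 66.3
(355, 378) 0 [-0.   0.2 28.8] 0.003 59.2
(355, 378) 6 [ 6.  -0.1 38.4] -0.002 49.6
(355, 378) 12 [12.  -0.4 47.9] -0.01 40.1
[ 5.11630e+02 -1.74191e+02  2.52250e+01  1.80000e-02  1.71000e-01] [[0.4, -0.2], [-0.7, -0.3], [0.2, 0.3], [0.6, -0.7], [-0.2, 0.7], [-0.3, 0.2]]
(392, 400) 0 [ 0.  19.9 34.2] 0.355 57.3
(392, 400) 6 [ 6.  23.2 42.7] 0.473 50.9
(392, 400) 12 [12.  26.5 51.1] 0.622 45.4
(372, 445) 0 [ 0.  12.4 11.4] 0.161 77.6
(372, 445) 6 [ 6.  15.7 20.1] 0.228 69.7
(372, 445) 12 [12.  19.1 28.7] 0.311 62.3
[ 5.19138e+02 -1.66081e+02  3.80090e+01  2.30000e-01  1.44000e-01] [[-0.7, -0.6], [0.1, -0.1], [0.3, -0.5], [0.9, -0.0], [-0.4, 0.9], [-0.3, 0.4]]
(405, 420) 0 [-0.  15.5 31.6] 0.268 58.5
(405, 420) 6 [ 6.  17.  40.7] 0.346 50.2
(405, 420) 12 [12.  18.6 49.9] 0.454 42.4
(385, 465) 0 [-0.  13.   7.5] 0.16 81.5
(385, 465) 6 [ 6.  14.5 16.9] 0.202 72.5
(385, 465) 12 [12.  16.1 26.3] 0.256 63.7
(400, 405) 0 [-0.  13.2 37. ] 0.254 52.7
(400, 405) 6 [ 6.  14.8 46.1] 0.34 44.4
(400, 405) 12 [12.  16.4 55.2] 0.464 36.6
```

View pics/s7.png

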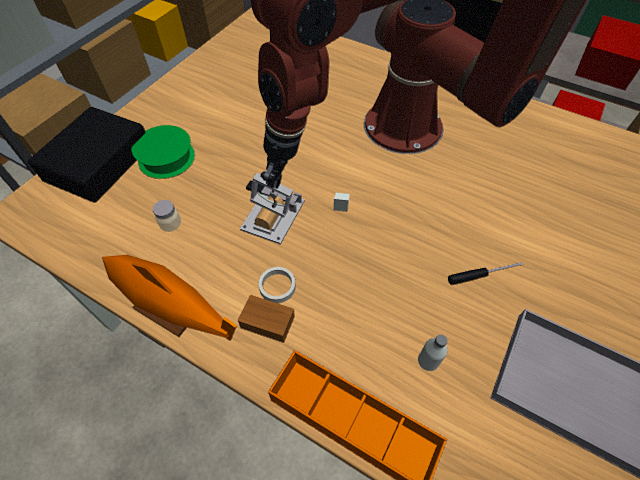

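Run:
```python
from h import *
b=grab_frame("scene");a=cv2.imread("pics/s7.png")
print("pointer change",np.abs(b[175:211,250:298].astype(int)-a[175:211,250:298]).mean(), get_obs()['ft_force'],get_obs()['gripper_width'])
finish_job()
```

```text
pointer change 3.306712962962963 [-5.50199494  3.49633514 12.22857674] 0.20056691889922215
the job is handed in; nothing more can be done
```

I pressed the clamp bar fully down, stood the gauge upright on the ridge and leaned it about 0.22 rad. I handed the job in at about 14 s with the gauge still gripped.

**Clamp:** the fingertips stopped on the handle at z 42.3 mm against the 42.5 mm expected for fully down, with about 14 N of push. It looked level in the last picture in which the bar was clearly visible.

**Gauge on the ridge:** the foot centre, worked out from the arm pose, is about 2 mm from my measured ridge point. It is square to the ridge by the tool yaw. The wrist reads about 12 N upward. The jaws are at 0.20 opening, about 17 mm, on the 18 mm tab.

**Pointer on the mark:**
- The lean is 0.222 rad from the tool and about 0.23 rad from a fit to the scene image.
- The mark angle from the first picture is about 0.21 to 0.22 rad.
- In the last close-up the needle tip lies over the inner end of the mark tab.

**Bystanders:** all of them look unmoved in the last scene view.

**Checks that disagreed or were weak:**
- The two cameras differed by 3 to 4 mm in y, so I used their combined fit.
- Single-camera mark estimates from the later, more oblique views scattered between about 0.16 and 0.35 rad. I relied on the first picture and the direct needle-over-tab view.
- The last two pointer pictures differed by 3.3 grey levels on average. I had no noise baseline to judge that against, so stillness rests mainly on the 1.6 s of holding before hand-in.
- I did not measure the block's position separately after the gauge was placed.

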